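Level the sprung shelf board on its foot and keep it pressed

ROBOT

A 6-joint arm with a two-finger parallel gripper is mounted at the origin on the work surface. World frame = base frame: x ahead of the robot, y to its left, z up, the work surface at z = 0. Lengths are in m, angles in rad, forces in N, time in s.
With the tool pointing down it reaches from about 0.275 to 0.75 m from the base axis. Payload 10.2 kg.
Tool frame: the origin (TCP) lies midway between the tips of the shut fingers; the grasp point (between the pads) lies 19 mm behind it (env.hold_point_z is the distance from the TCP to the grasp point, in m); x points along the fingers, z is the direction in which the jaws open and shut, and the axes are right-handed (so a half turn about x gives the same grasp; the last joint's range is limited). The gripper opens to 85 mm and grips with 20 to 120 N. Pads are 22 mm wide; open, the fingers measure 114 mm over their backs; the gripper's body (76 mm by 85 mm) begins 54 mm behind the grasp point. The pads swing forward as they close: fully open they stand 13 mm farther back than shut.
Start: joints at [-1.417, 0.313, 1.498, -0, 1.331, -0.223], TCP at [0.193, -0.488, 0.231] pointing down, gripper open.
Joint ranges: [-2.94, 2.94], [-0.97, 2.17], [0.19, 2.56], [-1.23, 4.37], [0.02, 3.11], [-2.88, 2.88]. Speed limits (rad/s): [2.39, 2.39, 3.01, 3.14, 3.14, 3.14].

INTERFACE

Orientations are given as a unit quaternion [x, y, z, w].
In Python, from bench import env, kinematics, monitor, eyes, job gives the robot as it stands. The module is installed in compiled form; this text tells all that it offers. Calls block until the motion is done:
- env.reach(position, orientation): joint-space move of the TCP to a pose.
- env.movel(position, velocity=0.15, frame=None, guard=None): straight line of the TCP; frame=None keeps the orientation; velocity is the mean speed in m/s. With guard (N) it stops when the force on the tool has changed by that much, and returns True; else False.
- env.set_joints(angles): joint-space move.
- env.release() and env.close_gripper(effort=None): open the fingers fully, or close them until they stop; effort is the grip in N (None keeps the last).
- env.hold(seconds).
- kinematics.ik(position, orientation): joint angles nearest the present ones, or None.
- monitor.sense(): the state.
- eyes.grab_frame(name): name is "scene" or "top" or "wrist"; returns a dict with "frame" (400x640x3 uint8, red, green, blue), "mtx" (3x3 intrinsics, pixels), "view" (4x4, takes a point from world to camera coordinates). Camera axes: x right, y down, z forward; pixel columns grow to the right and rows downward; lengths in m; the calibration is good to about 2 mm. A picture is of the moment at which its call begins. There is no depth.
A pose or a line that the arm cannot do raises env.MotionError and nothing moves.
- job.hand_in(): hands the job in, once; it reports no verdict.
The state is a dict: "clock": time; "joints": joint angles; "qvel": joint speeds; "joint_efforts": joint torques, N m; "position": TCP position; "ee_rot": TCP orientation; "contact_force": force on the tool from outside, world axes, zero at the start; "ft_torque": the same for the moment, N m; "finger_gap": opening from 0.0 (shut) to 1.0 (fully open).
Only numpy, scipy, OpenCV 4.12 (cv2) and the standard library are available. Lean on these libraries where they do the work, as an engineer would, in place of code of your own. Each camera call takes 0.05 s, during which the arm holds its last target.

TASK

Lay the spirit level lengthwise on the sprung pine board and turn the winged screw of its levelling foot until the bubble stands in the middle of its vial while the level is pressed down firmly enough that the board bears on the foot. Finish while holding it like that: keep pressing down on the level with the bubble centred, do not let go or lift off. Leave the green can, the sprayer, the cup and the wooden wedge where they stand.

Things in the scene. Friction and masses are not known exactly. Their poses are not given: they have to be found in the camera images.
- level: Loose aluminium spirit level, a bar 200 mm long (its x), 28 mm wide (y), 45 mm high (z, up), about 250 g; origin at its very centre, 22.5 mm above what it lies on. The vial is let into its top near the -x end; the rest of the top (x from -25 to +100 mm) is plain and flat, to grip by the sides or press on. It starts upright on the table, crosswise in front of the robot.
- vial (a point): Middle of the level's greenish vial, which is 62 mm long and shows from above between two dark rings; 58 mm from the level's origin towards its -x end, 5 mm below its top.
- bubble (a joint): Position of the bubble in the vial along the level's own x, in m: 0 in the middle between the two dark rings, stops at +-0.022. The bubble runs to the higher end, 0.35 m x sin(slope) off the middle (about 6 mm per degree), and takes about 1 s to settle. With the level horizontal it reads 0.
- board: Pine board 280 x 100 x 18 mm, hinged at one end on a fixed stand. Origin on the hinge line, mid-width, on the underside, about 58 mm above the table; the board runs along its own -y to its free end (y = -280 mm), z is up through it (top at z = 18 mm). At the start the foot is too low: pressed onto it, the board slopes down to the foot by about 0.02 to 0.055 rad.
- board_mid (a point): Middle of the board's top face, 140 mm from the hinge. A spring lifts the board: unloaded, or with the level just lying on it, its free end stands up at about 0.06 rad against a stop. Pressing on the level with 8 to 15 N brings it down firmly onto the foot's rest button, which meets its underside 265 mm from the hinge; let go, it rises again.
- foot: Levelling foot on the stand beyond the board's free end: a steel carriage that reaches under the board and carries the round rest button; it only moves straight up and down, driven by the winged screw. Origin on the screw axis, 330 mm from the board's hinge, at the top face of the carriage; the rest button's crown is 6 mm above this.
- wing (a point): Grip point of the winged screw on top of the foot: a flat upright steel wing 44 mm long (the point's x), 12 mm thick (the point's y), 34 mm high; the point lies on the screw axis, 12 mm below the wing's top and 22 mm above its lower edge. It rises and turns with the screw. The wing stands free, about 50 mm beyond the board's end.
- screw (a joint): Turn of the winged screw in rad, growing clockwise seen from above, range 0 to 6. Clockwise raises the foot by 6.37 mm per rad (a steep quick-acting thread, 40 mm per turn); it stays where it is left and takes about 0.15 N m. The reading at which the board is level differs from time to time by the packing under the foot.
- can: Green metal pump can, a bystander: 90 mm across, 140 mm high, with spout and handle; origin at the centre of its underside.
- sprayer: Clear plastic trigger sprayer, a bystander: 80 mm across, 190 mm high; origin at the centre of its underside.
- cup: Aluminium cup, a bystander: 72 mm across, 85 mm high; origin at the centre of its underside.
- wedge: Wooden wedge, a bystander: 120 x 40 mm, 31 mm at its thick end; origin at the centre of its underside.
Things that resemble listed ones, but are neither listed nor needed, are in the scene too. Leave any orange or pink look-alike of the level alone.

How it is judged:
At the end, for the whole second after the job is handed in: For the last second: level upright, lengthwise (0.15 rad) on the board, within 40 mm of its middle line and 75 mm of its middle; bubble within 3 mm of centre, board level within 0.012 rad; fingers on the level over 2 N, level on board over 4.5 N, board on foot over 0.7 N (value of joint bubble between -0.003 and 0.003 m and angle between board's own z axis and vertical below 0.012 rad and angle between level's own z axis and vertical below 0.05 rad and angle between the x axis of level and the y axis of board, either way round below 0.15 rad and x of level in the frame of board between -0.04 and 0.04 m and y of level in the frame of board between -0.215 and -0.065 m and contact force between the fingers and level above 2 N and contact force between level and board above 4.5 N and contact force between board and foot above 0.7 N); the arm keeps its last pose, push and grip.
It fails at once if the can is pushed away or knocked over (moved over 40 mm or tipped over 0.5 rad) (distance of can from where it was at the start of the episode above 0.04 m or angle between can's own z axis and vertical above 0.5 rad).
It fails at once if the sprayer is pushed away or knocked over (moved over 40 mm or tipped over 0.5 rad) (distance of sprayer from where it was at the start of the episode above 0.04 m or angle between sprayer's own z axis and vertical above 0.5 rad).
It fails at once if the cup is pushed away or knocked over (moved over 40 mm or tipped over 0.5 rad) (distance of cup from where it was at the start of the episode above 0.04 m or angle between cup's own z axis and vertical above 0.5 rad).
It fails at once if the wedge is pushed away or knocked over (moved over 40 mm or tipped over 0.5 rad) (distance of wedge from where it was at the start of the episode above 0.04 m or angle between wedge's own z axis and vertical above 0.5 rad).
It also fails if it takes over 72 s, if anything falls off the work surface, if the arm or the gripper's body presses on something with over 40 N, if the wrist force passes 120 N, or if a joint passes its speed limit or range.

## Working session

There is one attempt and no reset: what is moved stays moved. The work goes in short steps, each a Python script; the robot and the scene stay as the last script left them, time stands still between calls to the robot, and variables do not carry over. Pictures are saved under pics/ and viewed, and the job is handed in when it is done.

```bash
mkdir -p pics
cat > h.py <<'E'
import numpy as np, cv2
from bench import env, kinematics, monitor, eyes, job
def save(name, fn, crop=None, scale=1):
    f=eyes.grab_frame(name); im=f["frame"][:,:,::-1]
    if crop: im=im[crop[1]:crop[3],crop[0]:crop[2]]
    im=cv2.resize(np.ascontiguousarray(im),None,fx=scale,fy=scale,interpolation=cv2.INTER_CUBIC)
    cv2.imwrite("pics/"+fn,im); return f
def px2w(f,u,v,z):
    V=f["view"];R=V[:3,:3];t=V[:3,3]
    d=R.T@np.linalg.solve(f["mtx"],[u,v,1.]); c=-R.T@t
    return c+d*(z-c[2])/d[2]
def w2px(f,p):
    V=f["view"];q=f["mtx"]@(V[:3,:3]@np.array(p)+V[:3,3]);return q[:2]/q[2]
E
python3 - <<'E'
from h import *
import pickle
for n in ["scene","top","wrist"]:
    f=save(n,n+"0.png",scale=1.25); pickle.dump(f,open(n+"0.pkl","wb"))
    print(n,f["mtx"].tolist(),np.round(f["view"],3).tolist())
s=monitor.sense();print({k:np.round(v,3).tolist() for k,v in s.items()}, env.hold_point_z)
E
```

```text
scene [[458.8632734467153, 0.0, 313.7681482603117], [0.0, 458.8632734467153, 200.05060593439845], [0.0, 0.0, 1.0]] [[-0.666, 0.746, 0.005, 0.308], [0.602, 0.541, -0.587, -0.242], [-0.44, -0.388, -0.81, 1.652], [0.0, 0.0, 0.0, 1.0]]
top [[507.9623018527265, 0.0, 312.8108988085953], [0.0, 507.9623018527265, 199.57249488110295], [0.0, 0.0, 1.0]] [[-0.019, -1.0, 0.008, -0.007], [-0.99, 0.018, -0.139, 0.478], [0.139, -0.011, -0.99, 1.606], [0.0, 0.0, 0.0, 1.0]]
wrist [[310.1345278513286, 0.0, 315.57605063010215], [0.0, 310.1345278513286, 199.6314079536509], [0.0, 0.0, 1.0]] [[0.368, -0.93, -0.001, -0.525], [-0.886, -0.351, 0.304, -0.039], [-0.283, -0.111, -0.953, 0.381], [0.0, 0.0, 0.0, 1.0]]
{'clock': 0.15, 'joints': [-1.417, 0.313, 1.498, -0.0, 1.331, -0.223], 'qvel': [-0.0, -0.003, -0.004, -0.004, 0.0, -0.0], 'joint_efforts': [0.003, -41.237, -25.98, -0.0, 0.003, -0.0], 'position': [0.193, -0.488, 0.231], 'ee_rot': [0.398, 0.585, -0.397, 0.585], 'contact_force': [-0.731, 0.76, 0.431], 'ft_torque': [0.016, -0.033, 0.006], 'finger_gap': 1.001} 0.0187
```

View pics/top0.png

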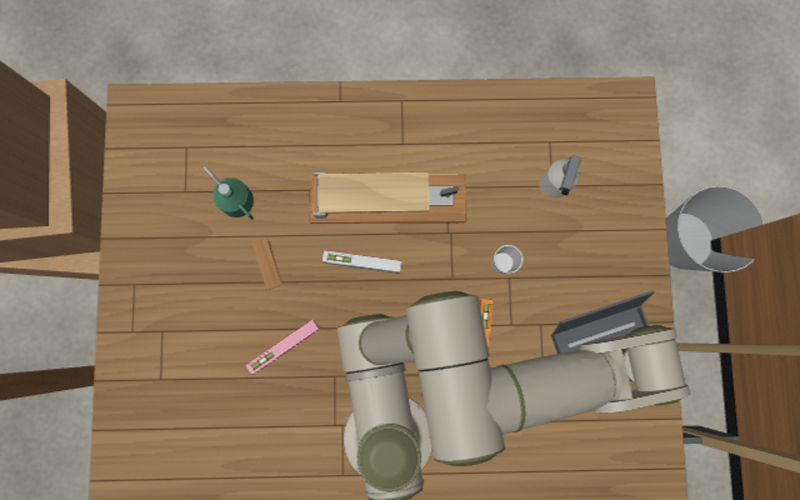

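View pics/scene0.png

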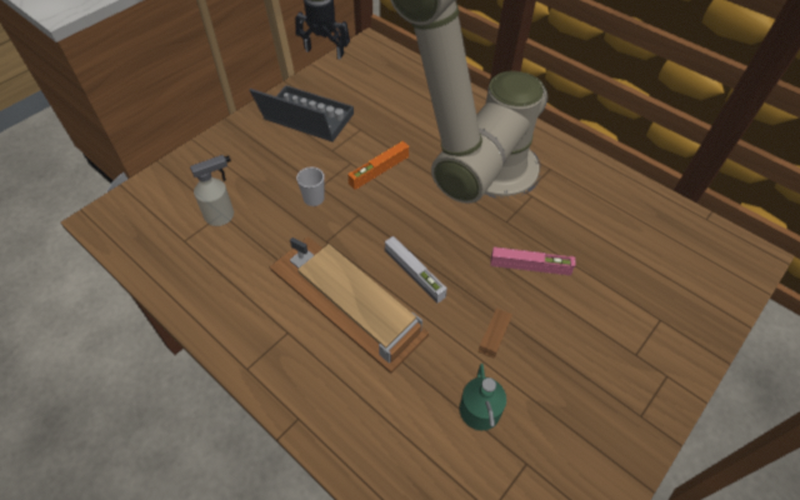

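View pics/wrist0.png

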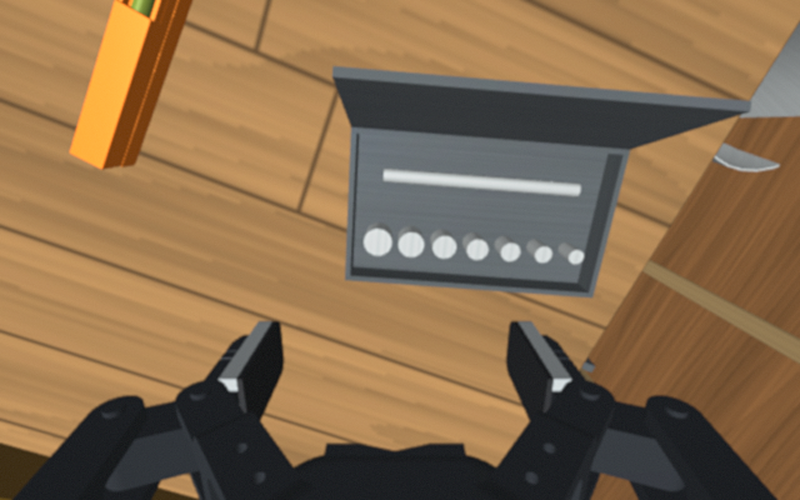

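Candidates for the level, in the top picture: a silver-white bar at (361,261), a pink bar at (283,347) and an orange bar at (486,320). The target is aluminium, so I choose the silver one. The vial is towards its left end. I'll check this in a close crop.

Run:
```python
from h import *
import pickle
f=pickle.load(open("top0.pkl","rb"));im=f["frame"][:,:,::-1]
c=im[125:230,240:380];cv2.imwrite("pics/topc.png",cv2.resize(c,None,fx=5.6,fy=5.6,interpolation=cv2.INTER_CUBIC))
f=pickle.load(open("scene0.pkl","rb"));im=f["frame"][:,:,::-1]
c=im[180:300,210:370];cv2.imwrite("pics/scenec.png",cv2.resize(c,None,fx=5,fy=5,interpolation=cv2.INTER_CUBIC))
```

```text
(no output)
```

View pics/topc.png

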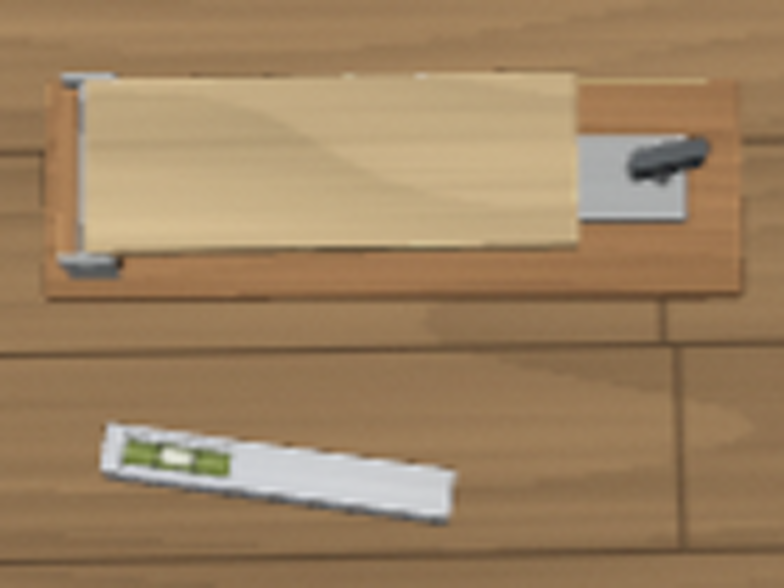

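View pics/scenec.png

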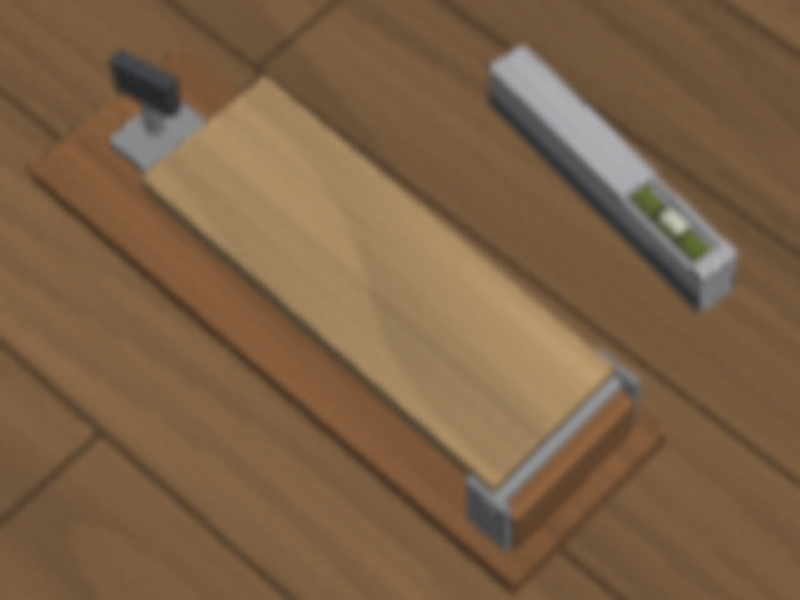

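Run:
```python
from h import *
import pickle
f=pickle.load(open("top0.pkl","rb"))
T=lambda x,y,z:px2w(f,240+x/5.6,125+y/5.6,z)
for n,x,y,z in [("lTL",112,422,.045),("lBL",102,472,.045),("lTR",455,470,.045),("lBR",448,515,.045),("ringL",125,450,.045),("ringR",228,464,.045),
 ("bHf",85,80,.076),("bHn",85,252,.076),("bFf",577,74,.092),("bFn",577,243,.092),("wL",631,158,.11),("wR",707,146,.11),("carFR",686,140,.05),("carNR",686,218,.05),("carL",579,178,.05)]:
    print(n,np.round(T(x,y,z),4))
f=pickle.load(open("scene0.pkl","rb"))
S=lambda x,y,z:px2w(f,210+x/5,180+y/5,z)
for n,x,y,z in [("lfarTop",522,45,.045),("lfarTop2",492,68,.045),("lnear",735,250,.045),("lnear2",702,275,.045),
 ("bH1",615,375,.076),("bH2",495,485,.076),("bF1",265,80,.092),("bF2",148,182,.092)]:
    print(n,np.round(S(x,y,z),4))
for h in(.08,.09,.1,.11,.12,.13):
    print(h,np.round(S(118,52,h),3),np.round(S(178,80,h),3),np.round(T(631,150,h),3),np.round(T(707,140,h),3))
```

```text
lTL [0.4762 0.1536 0.045 ]
lBL [0.4476 0.1595 0.045 ]
lTR [ 0.4451 -0.0418  0.045 ]
lBR [ 0.4193 -0.0373  0.045 ]
ringL [0.46   0.1463 0.045 ]
ringR [0.4509 0.0876 0.045 ]
bHf [0.669  0.1652 0.076 ]
bHn [0.5692 0.1655 0.076 ]
bFf [ 0.6636 -0.1143  0.092 ]
bFn [ 0.5663 -0.1117  0.092 ]
wL [ 0.6103 -0.1417  0.11  ]
wR [ 0.6164 -0.1843  0.11  ]
carFR [ 0.6344 -0.1795  0.05  ]
carNR [ 0.5884 -0.178   0.05  ]
carL [ 0.613  -0.1169  0.05  ]
lfarTop [ 0.4194 -0.0356  0.045 ]
lfarTop2 [ 0.4454 -0.0375  0.045 ]
lnear [0.4489 0.1593 0.045 ]
lnear2 [0.4753 0.1557 0.045 ]
bH1 [0.5742 0.1712 0.076 ]
bH2 [0.6683 0.1667 0.076 ]
bF1 [ 0.5684 -0.1086  0.092 ]
bF2 [ 0.665  -0.1065  0.092 ]
0.08 [ 0.608 -0.197  0.08 ] [ 0.598 -0.155  0.08 ] [ 0.243 -0.027  0.08 ] [0.207 0.001 0.08 ]
0.09 [ 0.612 -0.191  0.09 ] [ 0.602 -0.148  0.09 ] [ 0.25  -0.022  0.09 ] [0.215 0.006 0.09 ]
0.1 [ 0.616 -0.184  0.1  ] [ 0.607 -0.142  0.1  ] [ 0.258 -0.016  0.1  ] [0.223 0.011 0.1  ]
0.11 [ 0.62  -0.177  0.11 ] [ 0.611 -0.136  0.11 ] [ 0.265 -0.011  0.11 ] [0.231 0.016 0.11 ]
0.12 [ 0.625 -0.171  0.12 ] [ 0.615 -0.13   0.12 ] [ 0.273 -0.006  0.12 ] [0.238 0.021 0.12 ]
0.13 [ 0.629 -0.164  0.13 ] [ 0.619 -0.123  0.13 ] [ 0.28  -0.001  0.13 ] [0.246 0.026 0.13 ]
```

The crop confirms a silver bar with a greenish vial at its left (+y) end. Its centre is about (0.447, 0.059). The board hinge is at y≈0.167, the board's middle at about (0.617, 0.028), and the wing's axis at about (0.612, -0.163) with its top at z≈0.10. Next I'll check the camera offset in the tool frame and the IK options.

```bash
cat >> h.py <<'E'
from scipy.spatial.transform import Rotation as Ro
def ori(th,tilt=0.):
    """tool down, jaw axis at th from world x; tilt: rotation about world x"""
    x=np.array([0,0,-1.]);z=np.array([np.cos(th),np.sin(th),0]);y=np.cross(z,x)
    return (Ro.from_euler('x',tilt)*Ro.from_matrix(np.c_[x,y,z])).as_quat()
def S(): return monitor.sense()
def st(tag=""):
    s=S();print(tag,"t%.2f"%s["clock"],np.round(s["position"],4),"F",np.round(s["contact_force"],1),"M",np.round(s["ft_torque"],2),"gap %.3f"%s["finger_gap"],"q6 %.2f"%s["joints"][5]);return s
E
python3 - <<'E'
from h import *
import pickle
f=pickle.load(open("wrist0.pkl","rb"));s=S()
R=Ro.from_quat(s["ee_rot"]);V=f["view"];c=-V[:3,:3].T@V[:3,3]
print("toolaxes",np.round(R.as_matrix(),2).tolist());print("cam in tool",R.inv().apply(c-s["position"]),"fwd",R.inv().apply(V[2,:3]),"up",R.inv().apply(-V[1,:3]))
def t(p,th,ti=0):
    q=kinematics.ik(p,ori(th,ti)); return None if q is None else np.round(q,2).tolist()
# level jaw dir: perpendicular to axis (.03,.196)
a=np.arctan2(-.03,.196)
for k in (0,np.pi): print("level",a+k,t([.447,.059,.01],a+k),"board",t([.617,.028,.1],k+0.0,-.06),t([.617,.02,.14],k-.0145))
for k in (0,np.pi):
  for d in (0,-1,-2.3): print("wing",k,d,t([.612,-.163,.08],.17+k+d))
E
```

```text
toolaxes [[-0.0, 0.93, 0.37], [0.0, 0.37, -0.93], [-1.0, 0.0, -0.0]]
cam in tool [-1.43203311e-01  7.91384395e-02  1.13649168e-04] fwd [ 9.52460203e-01 -3.04662980e-01  1.72875156e-04] up [3.04662984e-01 9.52460218e-01 4.04084511e-06]
level -0.15188245737995104 [-0.13, 0.48, 1.94, -0.0, 0.72, 0.02] board [-0.12, 0.64, 1.36, -0.07, 1.14, -0.09] [-0.16, 0.59, 1.32, -0.0, 1.23, -0.14]
level 2.9897101962098422 None board None None
wing 0 0 [-0.44, 0.69, 1.32, -0.0, 1.13, -0.61]
wing 0 -1 [-0.44, 0.69, 1.32, -0.0, 1.13, 0.39]
wing 0 -2.3 [-0.44, 0.69, 1.32, -0.0, 1.13, 1.69]
wing 3.141592653589793 0 [-0.44, 0.69, 1.32, -0.0, 1.13, 2.53]
wing 3.141592653589793 -1 [-0.44, 0.69, 1.32, -0.0, 1.13, -2.76]
wing 3.141592653589793 -2.3 [-0.44, 0.69, 1.32, -0.0, 1.13, -1.46]
```

Run:
```python
from h import *
a=-.152
env.reach([.447,.059,.13],ori(a)); st("above")
save("wrist","w1.png",scale=1.25)
env.movel([.447,.059,.010],velocity=.12); st("down")
env.close_gripper(50); st("closed")
env.movel([.447,.059,.06],velocity=.12); st("up")
save("wrist","w2.png",scale=1.0)
```

```text
above t2.34 [0.4473 0.0584 0.1301] F [-1.2  0.1 -0.5] M [-0.01 -0.01 -0.  ] gap 0.999 q6 0.02
down t3.54 [0.4474 0.059  0.0105] F [0.2 0.4 0.3] M [-0.02  0.02  0.03] gap 0.999 q6 0.02
closed t4.11 [0.4472 0.059  0.0102] F [-0.9 -0.   3.8] M [0.04 0.13 0.02] gap 0.322 q6 0.02
up t4.67 [0.4465 0.059  0.0594] F [-0.5 -0.  -2.5] M [ 0.    0.03 -0.01] gap 0.321 q6 0.02
```

View pics/w1.png

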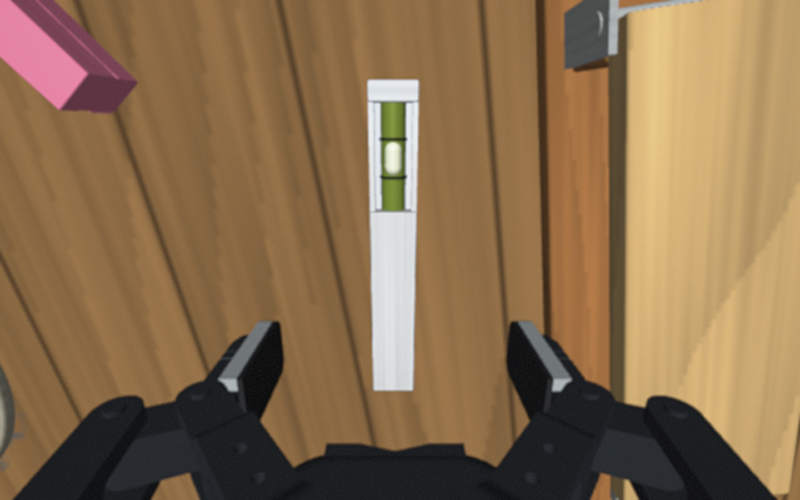

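View pics/w2.png

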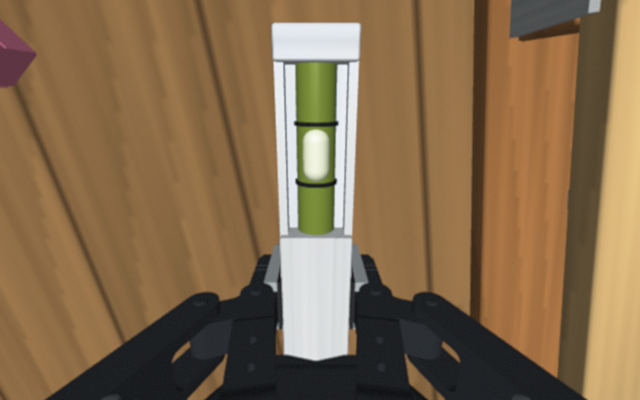

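The level is gripped straight and the vial is clearly visible, with rings at rows 124 and 182 and the bubble at about 155. Next I'll place it on the board, tilted to match.

Run:
```python
from h import *
env.movel([.447,.059,.14],velocity=.2)
env.reach([.617,.026,.14],ori(-.0145,-.06)); st("over")
g=env.movel([.617,.026,.085],velocity=.04,guard=4); st("touch %s"%g)
save("wrist","w3.png"); save("scene","s3.png",crop=(180,150,400,310),scale=3.5)
```

```text
over t6.00 [0.6159 0.0262 0.1382] F [-0.2 -0.  -2.7] M [ 0.02 -0.04 -0.05] gap 0.322 q6 -0.09
touch True t7.04 [0.6169 0.0259 0.094 ] F [ 0.4 -0.4  4.5] M [ 0.31 -0.02 -0.01] gap 0.321 q6 -0.08
```

View pics/w3.png

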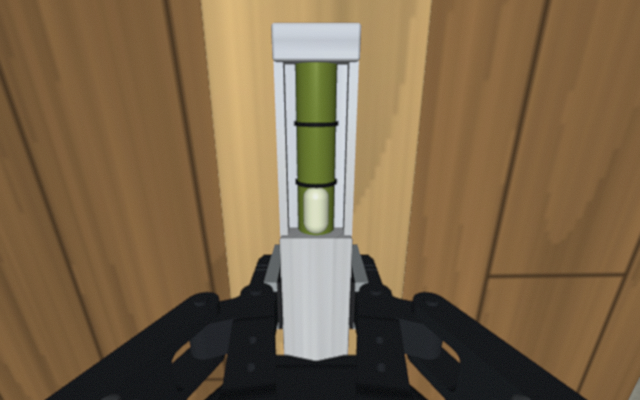

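View pics/s3.png

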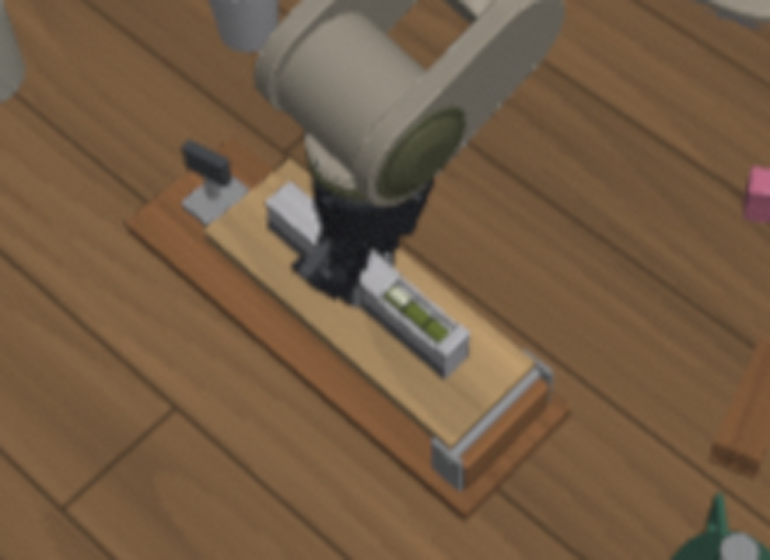

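Run:
```python
from h import *
env.release(); st("rel")
env.movel([.617,.026,.155],velocity=.15)
env.close_gripper(50)
env.reach([.617,.022,.150],ori(-.0145)); st("ready")
g=env.movel([.617,.022,.100],velocity=.025,guard=13); st("press %s"%g)
env.hold(.8); st("held")
save("wrist","w4.png")
```

```text
rel t7.74 [0.6161 0.0261 0.0932] F [-1.5 -0.3  0.5] M [ 0.04  0.01 -0.03] gap 1.003 q6 -0.08
ready t9.32 [0.6168 0.0213 0.1498] F [ 0.4  0.5 -0.3] M [ 0.05 -0.07  0.05] gap -0.002 q6 -0.14
press True t10.68 [0.6178 0.0205 0.1148] F [-2.6 -1.   6.3] M [-0.02  0.41  0.04] gap -0.001 q6 -0.14
held t11.47 [0.6178 0.0204 0.1148] F [-2.   0.4  6.6] M [-0.1  0.3  0. ] gap 0.002 q6 -0.14
```

View pics/w4.png

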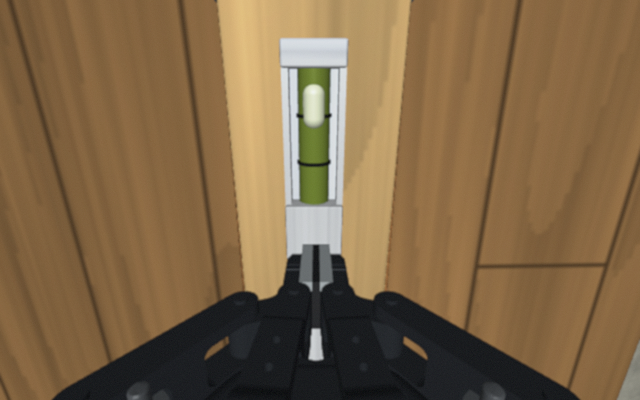

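Run:
```python
from h import *
s=S();p=np.array([.617,.022,.1138])
for i in range(5):
    env.movel(p,velocity=.02,guard=15); s=st("cmd %.4f"%p[2]); p[2]-=.001
    if s["contact_force"][2]>11: break
env.hold(.8); st()
save("wrist","w5.png",crop=(240,20,400,260),scale=2.5)
```

```text
cmd 0.1138 t11.78 [0.6177 0.0211 0.1148] F [-1.2 -3.6  7.7] M [-0.7   0.03  0.05] gap -0.003 q6 -0.14
cmd 0.1128 t12.03 [0.6178 0.021  0.1145] F [-3.2 -4.3 11.2] M [-0.71  0.48  0.01] gap 0.000 q6 -0.14
 t12.82 [0.6178 0.021  0.1145] F [-2.4 -5.5 11.9] M [-0.78  0.49  0.02] gap 0.001 q6 -0.14
```

View pics/w5.png

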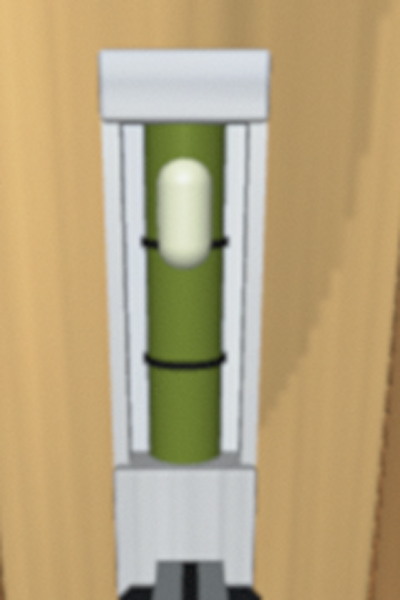

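Run:
```python
from h import *
f=eyes.grab_frame("wrist")
P=lambda r,z:px2w(f,240+185/2.5,20+r/2.5,z)
def at(r,sl=.046):
    z=.112
    for _ in range(5):
        p=P(r,z); z=.116-(.1665-p[1])*sl
    return p
for n,r in [("end",123),("bub",212),("r1",244),("r2",362),("end2",462),("bubtop",157),("bubbot",268)]: print(n,np.round(at(r),4))
```

```text
end [0.6195 0.1121 0.1135]
bub [0.6192 0.0974 0.1128]
r1 [0.6192 0.0919 0.1126]
r2 [0.6188 0.07   0.1116]
end2 [0.6185 0.0495 0.1106]
bubtop [0.6194 0.1066 0.1132]
bubbot [0.6191 0.0876 0.1124]
```

The bubble is 16.3 mm off towards the hinge, which gives a slope of 0.0466 rad. The foot must rise 12.3 mm, so the screw needs about 1.94 rad clockwise. I'll lift off and look at the wing.

Run:
```python
from h import *
import pickle
env.movel([.617,.022,.137],velocity=.03)
env.movel([.617,.022,.18],velocity=.2)
env.reach([.612,-.163,.17],ori(.165)); env.release(); st("above")
f=save("wrist","w6.png"); pickle.dump(f,open("w6.pkl","wb"))
save("scene","s6.png",crop=(180,150,400,310),scale=3.5)
```

```text
above t15.80 [ 0.612 -0.163  0.17 ] F [-0.4 -0.6 -0.6] M [0.06 0.04 0.02] gap 0.994 q6 -0.61
```

View pics/w6.png

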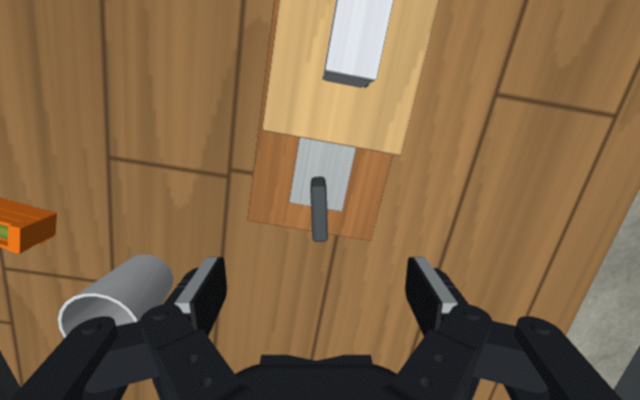

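View pics/s6.png

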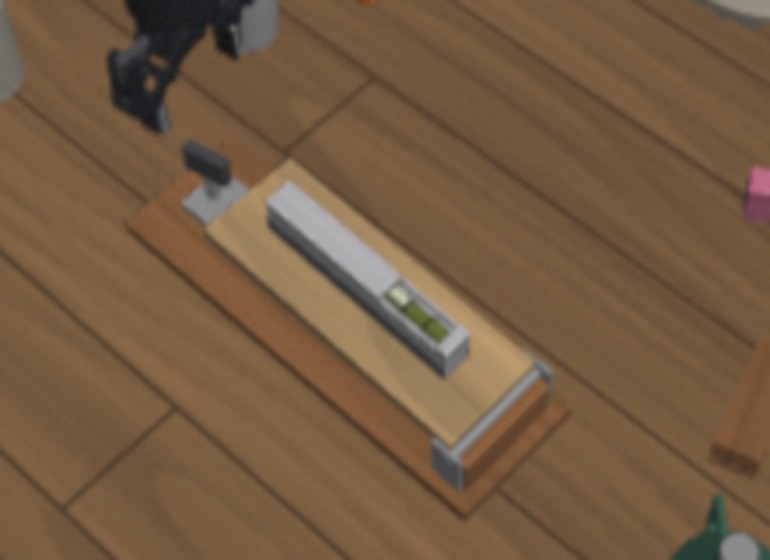

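Run:
```python
from h import *
import pickle
f=pickle.load(open("w6.pkl","rb"));im=f["frame"][:,:,::-1]
cv2.imwrite("pics/w6c.png",cv2.resize(im[160:260,270:370],None,fx=6,fy=6,interpolation=cv2.INTER_CUBIC))
for z in (.09,.095,.1,.105,.11,.115): print(z,np.round(px2w(f,318.5,180,z),4),np.round(px2w(f,320,240,z),4),np.linalg.norm(px2w(f,319,179,z)-px2w(f,320,240,z)))
```

```text
0.09 [ 0.6116 -0.1409  0.09  ] [ 0.6209 -0.1888  0.09  ] 0.04950726764182096
0.095 [ 0.6113 -0.1397  0.095 ] [ 0.6204 -0.1864  0.095 ] 0.04839864643125812
0.1 [ 0.6111 -0.1384  0.1   ] [ 0.62   -0.1841  0.1   ] 0.04729002522069531
0.105 [ 0.6108 -0.1372  0.105 ] [ 0.6195 -0.1818  0.105 ] 0.0461814040101325
0.11 [ 0.6106 -0.1359  0.11  ] [ 0.619  -0.1795  0.11  ] 0.045072782799569666
0.115 [ 0.6103 -0.1347  0.115 ] [ 0.6186 -0.1772  0.115 ] 0.043964161589006824
```

View pics/w6c.png

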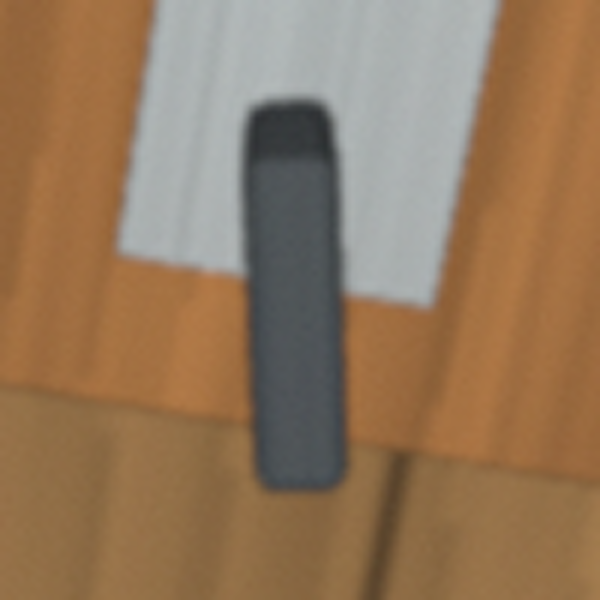

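Run:
```python
from h import *
import pickle
f=pickle.load(open("w6.pkl","rb"))
for z in (.09,.095,.1,.105,.11):
    a=px2w(f,318.7,186.2,z);b=px2w(f,320.3,241.3,z); print(z,np.round((a+b)/2,4),np.linalg.norm(a-b),np.arctan2(b[0]-a[0],a[1]-b[1]))
```

```text
0.09 [ 0.6169 -0.1677  0.09  ] 0.04512445074982027 0.19605811131039094
0.095 [ 0.6165 -0.1659  0.095 ] 0.04411397439757679 0.19605811131039128
0.1 [ 0.6162 -0.164   0.1   ] 0.04310349804533331 0.19605811131038894
0.105 [ 0.6158 -0.1622  0.105 ] 0.04209302169308983 0.19605811131038925
0.11 [ 0.6154 -0.1603  0.11  ] 0.04108254534084637 0.19605811131039222
```

Run:
```python
from h import *
env.reach([.615,-.164,.15],ori(.19))
g=env.movel([.615,-.164,.078],velocity=.1,guard=8); st("down %s"%g)
env.close_gripper(40); st("closed"); env.hold(.1); st("h")
save("wrist","w7.png")
```

```text
down False t17.02 [ 0.6154 -0.1642  0.0788] F [ 0.2 -0.3 -0.2] M [-0.   -0.07 -0.03] gap 0.998 q6 -0.63
closed t17.68 [ 0.6148 -0.1641  0.0782] F [-2.2 -0.6  2.3] M [0.03 0.48 0.19] gap 0.133 q6 -0.63
h t17.77 [ 0.6149 -0.1641  0.0782] F [-2.7 -0.2  3.7] M [-0.03  0.52  0.19] gap 0.128 q6 -0.63
```

View pics/w7.png

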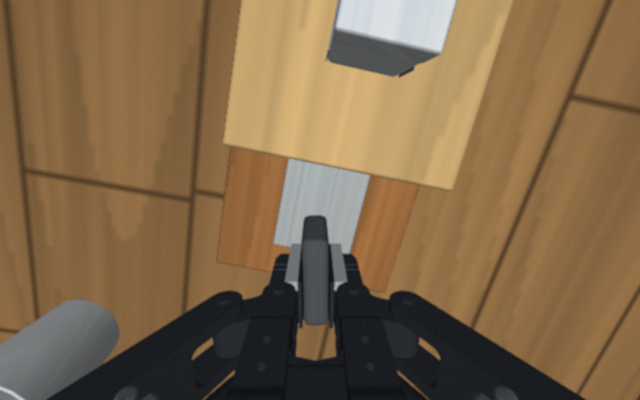

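Run:
```python
from h import *
N=8;tot=1.94
for i in range(1,N+1):
    d=tot*i/N
    env.movel([.6148,-.164,.078+d*.00637],velocity=.0045,frame=ori(.19-d)); 
    if i in(1,2,4,6,8): st("d %.2f"%d)
save("wrist","w8.png")
save("scene","s8.png",crop=(180,150,400,310),scale=3.5)
```

```text
d 0.24 t18.32 [ 0.6148 -0.1641  0.0798] F [-3.5  0.9  4.6] M [-0.06  0.58 -0.05] gap 0.130 q6 -0.39
d 0.48 t18.82 [ 0.6148 -0.1641  0.0813] F [-4.   0.7  5.2] M [-0.01  0.66 -0.06] gap 0.134 q6 -0.15
d 0.97 t19.80 [ 0.6147 -0.164   0.0843] F [-3.8 -0.2  4.8] M [0.04 0.75 0.03] gap 0.130 q6 0.33
d 1.46 t20.78 [ 0.6147 -0.164   0.0874] F [-4.5  0.7  6.2] M [0.04 0.73 0.03] gap 0.131 q6 0.82
d 1.94 t21.77 [ 0.6147 -0.1639  0.0905] F [-3.   1.3  6.2] M [ 0.1   0.77 -0.01] gap 0.132 q6 1.30
```

View pics/w8.png

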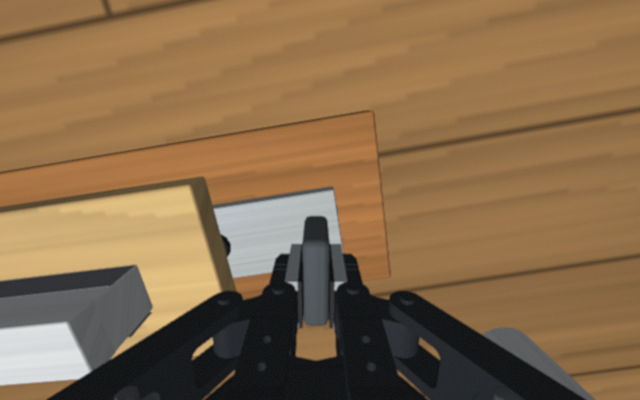

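View pics/s8.png

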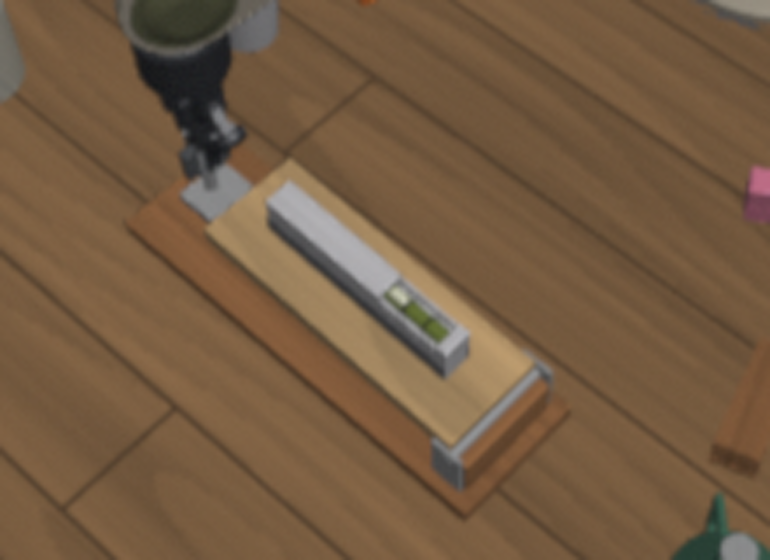

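The wing turned and stayed square in the pads, and the foot rose. I'll release with the tips above the board's edge and return to press.

Run:
```python
from h import *
env.release(); st("rel")
env.movel([.6148,-.164,.18],velocity=.15)
env.close_gripper(50)
env.reach([.617,.022,.155],ori(-.0145)); st("ready")
g=env.movel([.617,.022,.105],velocity=.025,guard=10); st("press %s"%g)
z=S()["position"][2]
p=np.array([.617,.022,z])
for i in range(8):
    p[2]-=.0007; env.movel(p,velocity=.02); s=st("cmd %.4f"%p[2])
    if s["contact_force"][2]>11: break
env.hold(1.2); st()
save("wrist","w9.png",crop=(240,20,400,260),scale=2.5)
```

```text
rel t22.57 [ 0.6148 -0.164   0.0904] F [-0.2 -0.6  0.2] M [-0.03  0.01 -0.01] gap 1.001 q6 1.31
ready t25.39 [0.6171 0.0216 0.1551] F [-0.1  0.1 -0.5] M [-0.02 -0.03  0.02] gap 0.002 q6 -0.14
press True t26.70 [0.6175 0.021  0.1213] F [-2.2  0.5  4.7] M [-0.02  0.26 -0.  ] gap -0.001 q6 -0.14
cmd 0.1206 t26.95 [0.6175 0.0214 0.1213] F [-1.1 -3.1  4.9] M [-0.59  0.09 -0.03] gap 0.000 q6 -0.14
cmd 0.1199 t27.20 [0.6176 0.0213 0.1212] F [-2.2 -2.7  9.9] M [-0.5   0.39  0.06] gap -0.000 q6 -0.14
cmd 0.1192 t27.45 [0.6176 0.0213 0.121 ] F [-4.3 -3.2 12.6] M [-0.51  0.69  0.02] gap -0.000 q6 -0.14
 t28.65 [0.6176 0.0213 0.121 ] F [-2.8 -3.2 12.5] M [-0.55  0.68  0.05] gap 0.002 q6 -0.14
```

View pics/w9.png

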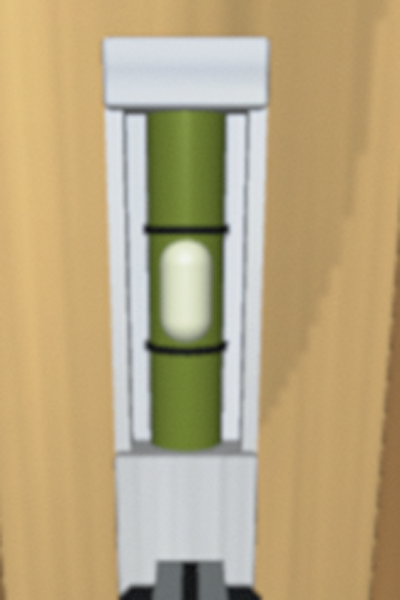

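Run:
```python
from h import *
env.hold(.6); st()
f=save("wrist","w10.png",crop=(240,20,400,260),scale=2.5)
for r in (230,290,348): print(px2w(f,240+186/2.5,20+r/2.5,.116)[1])
save("scene","s10.png",scale=1.25)
```

```text
t29.30 [0.6176 0.0213 0.121 ] F [-3.  -3.  14.1] M [-0.57  0.68 -0.03] gap -0.002 q6 -0.14
0.09451137846977799
0.08363829224240188
0.0726294002462678
```

View pics/w10.png

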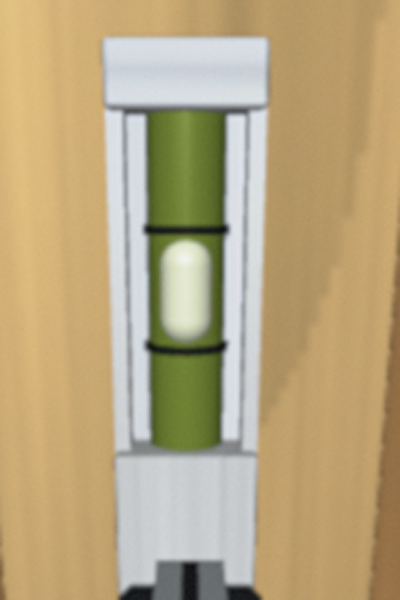

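View pics/s10.png

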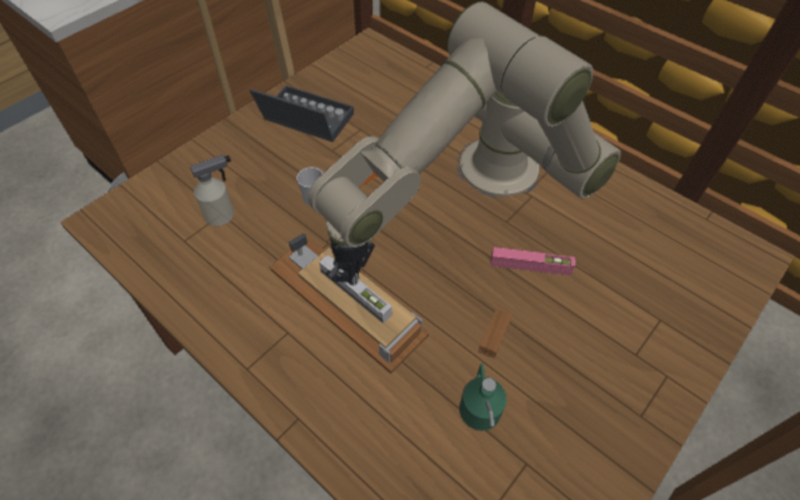

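The bubble is at row 290 and the rings are at rows 230 and 348, so it is under 0.3 mm off centre. It is steady under a press of about 13 N, and the bystanders look unmoved. Handing in while still pressing.

Run:
```python
from h import *
job.hand_in(); st()
```

```text
the job is handed in; nothing more can be done
the job is handed in; nothing more can be done
```

The job is handed in with the arm still pressing the level onto the board, at about 29 s of the 72 s allowed. No verdict was reported.

- **What I did:** I laid the silver level lengthwise on the middle of the board and pressed it down. The bubble stood 16.3 mm off, a slope of about 0.047 rad. I then turned the winged screw about 1.94 rad clockwise and pressed on the level again with shut fingertips.
- **Bubble:** It was within about 0.3 mm of centre and identical in two pictures about 0.65 s apart.
- **Level height:** The level's top was at z = 0.121, which is where it should be with the board horizontal.
- **Press force:** It read 12.5 to 14 N. The force had risen from about 5 to 12.5 N with almost no further travel, so I take the board to be bearing on the foot. I couldn't measure that contact force directly.
- **Bystanders:** In the last scene picture the can, sprayer and wedge stood where they had been. The cup was partly hidden by the arm, but what showed of it had not moved.

No check failed. The one disagreement was at the first press, where the fingertip height gave a slope of 0.045 rad against 0.047 rad from the bubble. I used the bubble reading.

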